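# Tip the used stoppers into the wash basin

### The arm

A 7-joint arm with a two-finger parallel gripper is mounted at the origin on the work surface. World frame = base frame: x ahead of the robot, y to its left, z up, the work surface at z = 0. Lengths are in m, angles in degrees, forces in N, time in s.
With the tool pointing down it reaches from about 0.425 to 1.025 m from the base axis. Payload 3.6 kg.
Tool frame: the origin (TCP) lies on the centre line of the jaws, within the pads' length; the fingertips stand nose_length ahead of it and the grasp point (between the pads) lies 6 mm ahead of it (nose_length is the distance from the TCP to the fingertips, in m); z points along the fingers, y is the line along which they close (so a half turn about z gives the same grasp; the last joint's range is limited). The gripper opens to 85 mm and grips with 20 to 120 N. Pads are 22 mm wide; open, the fingers measure 114 mm over their backs; the gripper's body (76 mm by 85 mm) begins 54 mm behind the grasp point. The pads swing forward as they close: fully open they stand 13 mm farther back than shut.
Start: joints at [-80.587, 33.873, 2.773, 92.16, -1.908, 54.013, -1.931], TCP at [0.185, 0.701, 0.256] pointing down, gripper open.
Joint ranges: [-153.93, 153.93], [-27.13, 128.08], [-72.61, 78.16], [10.71, 143.7], [-87.88, 267.88], [4.46, 118.87], [-176.78, 176.78]. Speed limits (degrees/s): [147.25, 147.25, 180, 180, 180, 180, 180].

### API

Orientations are given as [roll, pitch, yaw] about the fixed x, y, z axes, in that order (R = Rz(yaw) Ry(pitch) Rx(roll)).
In Python, from plant import sense, grab_frame, close_job, nose_length gives the robot as it stands. The module is installed in compiled form; this text tells all that it offers.
- The arm moves only by the tool jog_arm, never from a script. Its argument "moves" is a list of rows, each a list of 3 entries, a list of its own where there are three numbers: the closure, from 0 (fully open) to 1 (shut), then the shift along the tool's x, y, z in m, then the turn, a rotation vector about the tool's x, y, z in rad. A call has 1 to 20 rows; each row is the pose to reach, as a shift and turn from the pose commanded when the call began, along the tool's axes at that moment; what a row does not reach only later rows make up. A row lasts 1/8 s, in which the tool goes at most 62.5 mm and 10.7 degrees, less where a joint would pass 70% of its speed; a pose out of reach is approached as far as the arm can. A call with a gripper value outside its range is refused whole. The fingers move at their own pace and stop on an object; the grip force is fixed at half the most. Time passes only in rows, so rows that repeat a pose let the fingers close. It gives the time, the measured TCP pose, the force, the opening and the grip force at its end, in the units of the state.
- sense(): the state, without advancing time (a new reading comes with each control period).
- grab_frame(name): name is "side" or "top"; returns a dict with "color" (420x560x3 uint8, red, green, blue), "depth" (420x560 float32, m along the optical axis (not along the pixel's ray), 0 where there is no reading), "camera_matrix" (3x3 intrinsics, pixels), "position" and "rotation" of the camera in the world. Camera axes: x right, y up, looking along -z (the intrinsics and any distortion apply to the point x, -y, -z); pixel columns grow to the right and rows downward; lengths in m; the calibration is good to about 2 mm. A picture is of the moment at which its call begins.
- close_job(): hands the job in; it is judged then, once.
The state is a dict: "clock": time; "q": joint angles; "dq": joint speeds; "joint_torque": joint torques, N m; "ee_pos": TCP position; "eef_rot": TCP orientation; "wrist_force": force on the tool from outside, world axes, zero at the start; "moment": the same for the moment, N m; "width": finger opening in m; "grip_force": force on a finger pad.
Only numpy, scipy, OpenCV 4.12 (cv2) and the standard library are available. Lean on these libraries where they do the work, as an engineer would, in place of code of your own. Each camera call takes 0.05 s, during which the arm holds its last target. There are 200 camera calls.

### The job

Empty the hinged tipping tray of rubber stoppers into the white basin: first lift the small amber bottle out from in front of the tray and stand it on the cork mat, then slide the basin along the bench, without lifting it, to its catching place under the tray's pouring lip, and only then tip the tray right up by its cross-bar so that all five stoppers go into the basin. Let the tray back down level. Do not touch the stoppers with the fingers, do not knock over the bottle, and leave everything else on the bench where it is.

Things in the scene. Friction and masses are not known exactly. Their poses are not given: they have to be found in the camera images.
- station: Fixed steel stand of the tipping tray. Origin on the bench, straight under the tray's hinge; its -x points the way the tray pours, y runs along the hinge, z up. The hinge lies along y 115 mm above the origin. Foot plate 8 mm thick, from x = +60 to +180 mm, y within +-85 mm; two side cheeks at y = +-74 mm up to the hinge
- tray (a joint): Tray angle about its hinge: 0 level, grows as its back end rises and it pours to the stand's -x; stop at 1.15. Spring and weight bring it back slowly when let go. Level, the aluminium tray spans x = -40 mm (open lip) to +150 mm (back wall) of the stand, 130 mm wide, floor top 115 mm above the bench, walls 30 mm high. Moving it takes 5 to 10 N at the bar
- bar_mid (a point): Middle of the tray's round steel cross-bar (12 mm thick, 130 mm long, along the stand's y), carried by two flat uprights at its ends (y = +-63 mm, 14 mm wide). With the tray level it is 120 mm behind the hinge (stand's +x) and 235 mm above the bench. It circles the hinge at 170 mm radius; pushed from behind, to the stand's -x, it tips the tray
- lip (a point): Middle of the tray's open pouring lip, on the floor of the tray, 40 mm in front of the hinge when level; moves with the tray
- catch (a point): Catching place: point on the bench, 75 mm in front of the hinge (stand's -x), where the basin's centre belongs. Fixed to the stand
- basin: White enamelled round open basin, loose, 170 mm across, 58 mm high, wall 4 mm, floor 5 mm, 0.25 to 0.5 kg. Origin at the centre of its underside, z up
- bottle: Small round amber glass bottle with a black cap and paper label, 54 mm across, 120 mm high in all, about 0.2 kg, standing just in front of the tray's lip. Origin at the centre of its underside, z up. (A bigger amber bottle far off is a bystander)
- mat: Round cork mat fixed on the bench, 90 mm across, 6 mm thick. Origin at the centre of its underside. Mat and basin may be either way round, nearer to or farther from the robot
- stopper0: Black rubber stopper, tapered, 31 mm across its top, 25 mm across its foot, 28 mm tall, loose on the tray. Origin at its centre, z towards its wider end
- stopper1: Black rubber stopper, tapered, 31 mm across its top, 25 mm across its foot, 28 mm tall, loose on the tray. Origin at its centre, z towards its wider end
- stopper2: Black rubber stopper, tapered, 31 mm across its top, 25 mm across its foot, 28 mm tall, loose on the tray. Origin at its centre, z towards its wider end
- stopper3: Black rubber stopper, tapered, 31 mm across its top, 25 mm across its foot, 28 mm tall, loose on the tray. Origin at its centre, z towards its wider end
- stopper4: Black rubber stopper, tapered, 31 mm across its top, 25 mm across its foot, 28 mm tall, loose on the tray. Origin at its centre, z towards its wider end
- jar_near: Bystander: jar with white cap, 56 mm across, 70 mm high, behind the tipping stand. Origin at the centre of its underside
- dish_stack: Bystander: stack of clear dishes, 90 mm across, 45 mm high, at the right. Origin at the centre of its underside
- wash_bottle: Bystander: white plastic wash bottle, 64 mm across, 150 mm high, at the back. Origin at the centre of its underside
- conical_far: Bystander: conical flask, 84 mm across, 130 mm high, at the back. Origin at the centre of its underside
- amber_far: Bystander: big amber bottle, 80 mm across, 170 mm high, at the back left. Origin at the centre of its underside
Not all that is in view belongs to the job. Of the things that look like the basin, the largest one is meant.

How it is judged:
By the outcome, as a careful person would: the job done as asked, in the order asked, and still so for the second after the job is handed in, with the robot touching nothing.
It also fails if it takes over 72 s, if anything falls off the work surface, if the arm or the gripper's body presses on something with over 40 N, if the wrist force passes 120 N, or if a joint passes its speed limit or range.

## Working session

There is one attempt and no reset: what is moved stays moved. The work goes in short steps, Python scripts to look and compute and a tool call to move; the robot and the scene stay as the last step left them, time stands still between calls to the robot, and variables do not carry over. Pictures are saved under pics/ and viewed, at most 10 in all, crops included, and the job is handed in when it is done.

Besides the shell and the picture viewer there is one more tool, called after "Emit:" as name(argument=value, ...), one argument or row to a line, values as JSON. jog_arm: Moves the arm, as the interface text tells. Its arguments: {"type":"object","properties":{"moves":{"type":"array"}},"required":["moves"]}

```bash
mkdir -p pics
cat > h.py <<'E'
import numpy as np, cv2
from plant import sense, grab_frame, close_job, nose_length
def save(f,n): cv2.imwrite('pics/'+n+'.png', f['color'][:,:,::-1])
def ray(f,u,v):
    K=f['camera_matrix']; d=np.array([(u-K[0,2])/K[0,0],-(v-K[1,2])/K[1,1],-1.])
    return np.array(f['position']), np.array(f['rotation'])@d
def plane(f,u,v,z):
    o,d=ray(f,u,v); return o+d*(z-o[2])/d[2]
def cloud(f):
    K=f['camera_matrix']; D=f['depth']; v,u=np.mgrid[:D.shape[0],:D.shape[1]]
    P=np.stack([(u-K[0,2])/K[0,0]*D,-(v-K[1,2])/K[1,1]*D,-D],-1)
    return P@np.array(f['rotation']).T+np.array(f['position'])
E
python3 - <<'E'
from h import *
for n in('top','side'):
    f=grab_frame(n); save(f,n+'0'); np.savez(n+'0.npz',**f); print(n,f['camera_matrix'].tolist(),np.round(f['position'],3),np.round(f['rotation'],3).tolist())
s=sense(); print(s,nose_length if not callable(nose_length) else nose_length())
E
```

```text
top [[405.3272547829926, 0.0, 279.830906232187], [0.0, 405.3272547829926, 207.62129263164974], [0.0, 0.0, 1.0]] [ 0.289 -0.01   1.319] [10.662, -0.072, -88.587]
side [[384.57982148739, 0.0, 281.4964500676677], [0.0, 384.57982148739, 210.4425470307035], [0.0, 0.0, 1.0]] [0.459 0.749 0.782] [50.465, 0.615, -177.269]
{'clock': 0.1, 'q': array([-80.58684415,  33.92094122,   2.76870388,  92.2284862 ,
        -1.90865065,  54.01306889,  -1.93165198]), 'dq': array([ 0.02259642, -0.05391567,  0.00589903, -0.23421236,  0.01344591,
        0.00548584, -0.01581921]), 'joint_torque': array([ 4.76175701e-03, -5.49995148e+01,  1.55332681e+00, -1.98824733e+01,
        9.71849891e-03,  3.84092637e-03,  6.15987730e-06]), 'ee_pos': array([0.18465405, 0.70037266, 0.25525349]), 'eef_rot': array([-1.79883833e+02,  6.56912961e-03,  1.65232215e+02]), 'wrist_force': array([ 0.44931866, -0.64049604, -0.02787923]), 'moment': array([-0.00034773,  0.03348628, -0.02807952]), 'grip_force': 0.0, 'width': 0.08527372196477076} 0.025
```

Run:
```python
s=open('h.py').read()
s=s.replace("import numpy as np, cv2","import numpy as np, cv2\nfrom scipy.spatial.transform import Rotation as Ro")
s=s.replace("np.array(f['rotation'])","Ro.from_euler('xyz',f['rotation'],degrees=True).as_matrix()")
open('h.py','w').write(s)
```

```text
(no output)
```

View pics/top0.png

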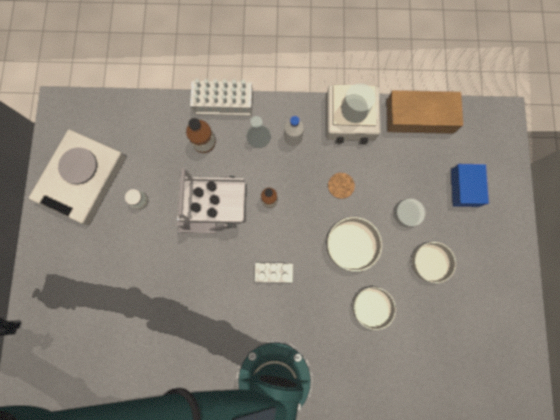

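View pics/side0.png

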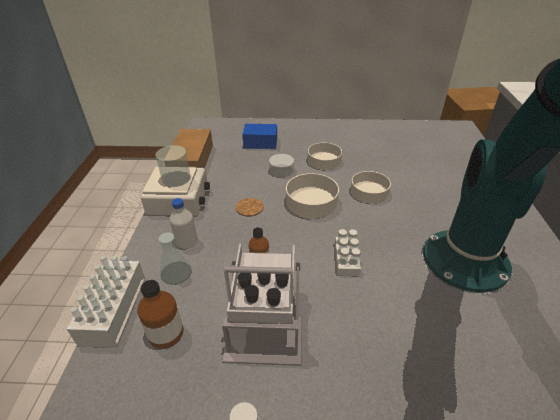

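Top view: the stand is at (212,200) with its bar at the left (183,200), so it pours right, toward world −y. Candidates:
- **Bottle:** the small amber one at (269,197), or the big amber bottle at (199,131). I choose the small one, in front of the lip.
- **Basin:** (354,243) is the largest. (434,262) and (373,307) are smaller decoys.
- **Mat:** cork, at (341,185). The brown block at (425,110) is not it.

In the side view the bottle is at (259,243), the basin at (312,195), the mat at (250,207) and the bar at (262,267).

```bash
cat > m.py <<'E'
from h import *
def ld(n): return dict(np.load(n+'0.npz'))
T,S=ld('top'),ld('side'); CT,CS=cloud(T),cloud(S)
def tri(a,b):
    o1,d1=ray(T,*a);o2,d2=ray(S,*b)
    A=np.stack([d1,-d2],1); t=np.linalg.lstsq(A,o2-o1,rcond=None)[0]
    p,q=o1+d1*t[0],o2+d2*t[1]; return (p+q)/2,np.linalg.norm(p-q)
if __name__=='__main__':
    np.set_printoptions(precision=4,suppress=True)
    def blob(f,mask,box):
        u0,v0,u1,v1=box; m=np.zeros(mask.shape,np.uint8); m[v0:v1,u0:u1]=mask[v0:v1,u0:u1]
        n,l,s,c=cv2.connectedComponentsWithStats(m); k=1+np.argmax(s[1:,4]); return l==k,c[k],s[k]
    for nm,f,C,boxes in(('T',T,CT,dict(bottle=(255,180,285,212),mat=(322,168,360,202),basin=(322,212,386,275))),('S',S,CS,dict(bottle=(240,220,280,258),mat=(230,193,270,220),basin=(280,170,345,220)))):
        hsv=cv2.cvtColor(f['color'],cv2.COLOR_RGB2HSV); H,Sa,V=cv2.split(hsv)
        ms=dict(bottle=((H<20)&(Sa>110)),mat=((H<20)&(Sa>80)),basin=((Sa>15)&(Sa<90)&(V>150)))
        for k,b in boxes.items():
            m,c,s=blob(f,ms[k].astype(np.uint8),b); P=C[m&(f['depth']>0)]
            print(nm,k,'px',c,s,'z',np.percentile(P[:,2],[5,50,95]),'xy med',np.median(P[:,:2],0), 'rng',np.percentile(P[:,:2],[1,99],axis=0).ravel())
    # top-depth slices
    for nm,C in(('T',CT),('S',CS)):
        for k,(x0,x1,y0,y1,z0,z1) in dict(basinrim=(.25,.5,-.4,-.1,.052,.064),bottlecap=(.4,.56,-.02,.1,.105,.125),tray_bar=(.3,.6,.1,.4,.222,.246),rack=(.2,.38,-.08,.1,.015,.1)).items():
            m=(C[...,0]>x0)&(C[...,0]<x1)&(C[...,1]>y0)&(C[...,1]<y1)&(C[...,2]>z0)&(C[...,2]<z1); P=C[m]
            if len(P)<5: print(nm,k,len(P)); continue
            v,u=np.where(m); c,r=cv2.minEnclosingCircle(P[:,:2].astype(np.float32)); print(nm,k,len(P),'circ',np.array(c),r,'mm',P.min(0),P.max(0),'rect',cv2.minAreaRect(P[:,:2].astype(np.float32)),'px',u.min(),u.max(),v.min(),v.max())
    for nm,f,b in(('T',T,(170,160,290,245)),('S',S,(210,220,310,370))):
        cv2.imwrite('pics/crop%s.png'%nm,cv2.resize(f['color'][b[1]:b[3],b[0]:b[2],::-1],None,fx=4 if nm=='S' else 6,fy=4 if nm=='S' else 6,interpolation=2))
E
python3 m.py; python3 -c "
import cv2,numpy as np
a=cv2.imread('pics/cropT.png');b=cv2.imread('pics/cropS.png');print(a.shape,b.shape)"
```

```text
T bottle px [268.8609 197.6174] [262 190  14  14 115] z [0.0728 0.0849 0.0947] xy med [0.55   0.0289] rng [0.5371 0.0105 0.5753 0.0512]
T mat px [340.9324 185.1865] [328 173  27  26 547] z [0.0001 0.0046 0.0093] xy med [ 0.6177 -0.2071] rng [ 0.5762 -0.2477  0.6584 -0.1642]
T basin px [354.3506 244.169 ] [ 328  215   58   57 2313] z [-0.0024  0.0037  0.0561] xy med [ 0.4212 -0.2484] rng [ 0.337  -0.3451  0.511  -0.1617]
S bottle px [258.4135 244.391 ] [249 236  20  16 266] z [0.0692 0.0835 0.0994] xy med [0.5594 0.0443] rng [0.5364 0.0212 0.5859 0.0565]
S mat px [249.2642 206.4741] [236 198  28  18 405] z [0.0041 0.007  0.0095] xy med [ 0.617  -0.2047] rng [ 0.5748 -0.2489  0.6585 -0.1644]
S basin px [311.5063 193.2855] [285 173  55  32 711] z [0.0026 0.0065 0.0598] xy med [ 0.418  -0.2714] rng [ 0.335  -0.4059  0.5    -0.1598]
T basinrim 220 circ [ 0.4189 -0.2399] 0.08488869667053223 mm [ 0.336  -0.3244  0.052 ] [ 0.4999 -0.1553  0.0636] rect ((0.41789042949676514, -0.24006757140159607), (0.1629853993654251, 0.16911399364471436), 1.8942947387695312) px 327 381 218 270
T bottlecap 27
[... 982 characters left out ...]
11988213285803795 mm [0.5503 0.0193 0.1072] [0.5599 0.0431 0.1219] rect ((0.5549073815345764, 0.03131688013672829), (0.023761363700032234, 0.009280136786401272), 88.5279541015625) px 258 262 228 237
S tray_bar 465 circ [0.5327 0.2672] 0.06457763910293579 mm [0.4685 0.2595 0.222 ] [0.597  0.2734 0.2438] rect ((0.5327388048171997, 0.26635468006134033), (0.013457031920552254, 0.12860363721847534), 89.75236511230469) px 224 292 266 278
S rack 944 circ [0.324  0.0114] 0.06543713808059692 mm [ 0.2947 -0.048   0.015 ] [0.3552 0.0716 0.0749] rect ((0.3250473141670227, 0.011691983789205551), (0.06043820455670357, 0.1196569874882698), 0.29648253321647644) px 335 360 229 273
(510, 720, 3) (600, 400, 3)
```

View pics/cropT.png

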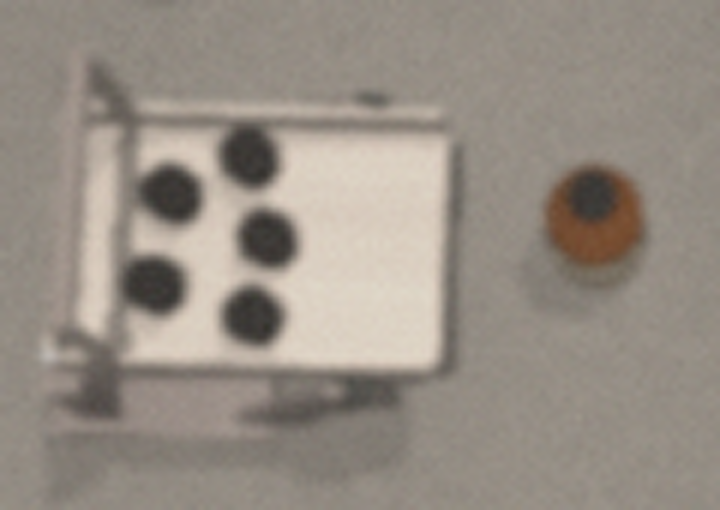

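View pics/cropS.png

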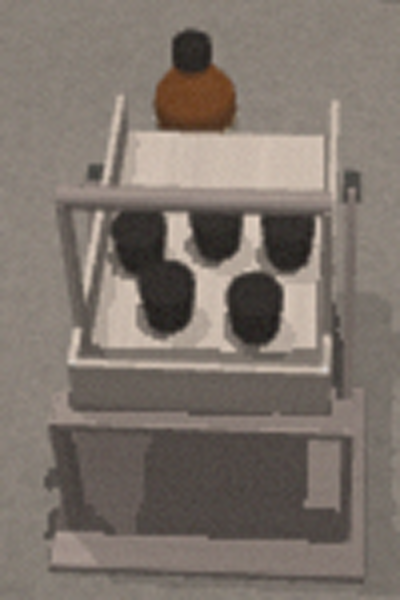

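The crops confirm the choices: the bottle's cap is at about (268.7,192.5) top and (258,232.5) side, directly in front of the lip. All five stoppers are on the tray, and the bar is clear of them. Next I triangulate the cap and the stand's yaw, and work out the moves.

```bash
cat >> h.py <<'E'
def go(xyz,yaw,grasp=False):
    s=sense(); R0=Ro.from_euler('xyz',s['eef_rot'],degrees=True); R1=Ro.from_euler('xyz',[180,0,yaw],degrees=True)
    return np.round(R0.inv().apply(np.array(xyz)-s['ee_pos']),4), np.round((R0.inv()*R1).as_rotvec(),4)
E
python3 - <<'E'
from m import *
np.set_printoptions(precision=4,suppress=True)
print('cap',tri((268.7,192.5),(258.1,232.5)),plane(T,268.7,192.5,.12),plane(S,258.1,229,.12))
for nm,C,f in(('T',CT,T),('S',CS,S)):
    m=(abs(C[...,0]-.557)<.05)&(abs(C[...,1]-.032)<.05)&(C[...,2]>.02)
    P=C[m]
    for z in np.arange(.02,.13,.01):
        q=P[(P[:,2]>=z)&(P[:,2]<z+.01)]
        if len(q)>3: print(nm,round(z,2),len(q),'x',q[:,0].min(),q[:,0].max(),'y',q[:,1].min(),q[:,1].max())
    b=(abs(C[...,0]-.5325)<.055)&(abs(C[...,1]-.267)<.02)&(C[...,2]>.225)
    p=C[b]; print(nm,'bar slope deg',np.degrees(np.polyfit(p[:,0],p[:,1],1)[0]),p.mean(0),p[:,2].max())
    for k,(c,r) in dict(b2=((.35,-.5),.1),b3=((.2,-.29),.1),dish=((.52,-.42),.07)).items():
        m=(np.hypot(C[...,0]-c[0],C[...,1]-c[1])<r)&(C[...,2]>.02); q=C[m]; print(nm,k,q.min(0),q.max(0))
    l=(abs(C[...,0]-.5325)<.05)&(abs(C[...,1]-.12)<.05)&(abs(C[...,2]-.115)<.01); print(nm,'lip y',C[l][:,1].min(),np.median(C[l][:,2]))
print('bar tri', tri((179+3,192),(260,271)))
print(go([.56,.03,.36],90))
E
```

```text
cap (array([0.5613, 0.0296, 0.1126]), np.float64(0.0008768239861825155)) [0.5601 0.0294 0.12  ] [0.561  0.0246 0.12  ]
T 0.02 11 x 0.535840842710917 0.5638942340987936 y 0.00483340254679618 0.05323687841040427
T 0.03 6 x 0.535258035269323 0.5655682239949562 y 0.0048335576672824 0.04272652047910763
T 0.04 12 x 0.5358316417101988 0.5501050177956238 y 0.00758646482916678 0.05588170847938012
T 0.05 11 x 0.5348729542142168 0.5506838219918886 y 0.007497182742705439 0.05521250552642805
T 0.06 14 x 0.5358063954808963 0.5747958897783056 y 0.007442332995228904 0.05810837501660006
T 0.07 64 x 0.5365244047334912 0.5886470908017243 y 0.007467206466612886 0.05811543157453987
T 0.08 73 x 0.54123488146427 0.5836070057206706 y 0.010614947349223676 0.05151112611214737
T 0.09 20 x 0.5485889893610911 0.5714307496718456 y 0.019725791380209294 0.04473511685463861
T 0.11 42 x 0.5495631224038935 0.5752991107028129 y 0.019419396519158152 0.043651588253644374
T 0.12 17 x 0.5514487898134606 0.5739080843235198 y 0.022615324091302326 0.04368109607518487
T bar slope deg -0.02202729274514493 [0.5324 0.2655 0.238 ]
[... 728 characters left out ...]
8 0.5733975025473863 y 0.03200447872916001 0.043211223111851105
S 0.11 42 x 0.5503432672828497 0.5730117188487909 y 0.01932092220784165 0.04478281018205321
S 0.12 35 x 0.5504611318227361 0.5734034068014507 y 0.017790037957651217 0.041503938305538446
S bar slope deg -0.16674726581489296 [0.5327 0.2676 0.2391] 0.24382801560407763
S b2 [ 0.3063 -0.5608  0.02  ] [ 0.4285 -0.4281  0.0476]
S b3 [ 0.16   -0.3688  0.0201] [ 0.2851 -0.2359  0.0482]
S dish [ 0.4817 -0.471   0.0201] [ 0.5684 -0.3764  0.0505]
S lip y 0.10286402494508762 0.11565782236059685
bar tri (array([0.5297, 0.2639, 0.2317]), np.float64(0.0011186829898397971))
(array([-0.5338, -0.5528, -0.1036]), array([-0.0017,  0.0014,  1.313 ]))
```

The bottle is at (0.562, 0.031), with the body up to about z 0.08 and the cap top at about 0.122. The hinge is at y≈0.147, and the catch place is (0.5325, 0.072).

Emit:
jog_arm(
  moves=[
    [0,[0,0,-0.1],[0,0,0]],
    [0,[0,0,-0.105],[0,0,0]],
    [0,[-0.534,-0.553,-0.105],[0,0,1.313]],
    [0,[-0.534,-0.553,-0.105],[0,0,1.313]],
    [0,[-0.534,-0.553,-0.105],[0,0,1.313]],
    [0,[-0.534,-0.553,-0.105],[0,0,1.313]],
    [0,[-0.534,-0.553,-0.105],[0,0,1.313]],
    [0,[-0.534,-0.553,-0.105],[0,0,1.313]],
    [0,[-0.534,-0.553,-0.105],[0,0,1.313]],
    [0,[-0.534,-0.553,-0.105],[0,0,1.313]],
    [0,[-0.534,-0.553,-0.105],[0,0,1.313]],
    [0,[-0.534,-0.553,-0.105],[0,0,1.313]],
    [0,[-0.534,-0.553,-0.105],[0,0,1.313]],
    [0,[-0.534,-0.553,-0.105],[0,0,1.313]],
    [0,[-0.534,-0.553,-0.105],[0,0,1.313]],
    [0,[-0.534,-0.553,-0.105],[0,0,1.313]],
    [0,[-0.534,-0.553,-0.105],[0,0,1.313]],
  ],
)

```text
clock: 2.22
ee_pos: [0.5595, 0.0318, 0.3608]
eef_rot: [-179.9, -0.0, 90.1]
wrist_force: [-0.2, 0.2, -0.2]
width: 0.0855
grip_force: 0.0
```

Emit:
jog_arm(
  moves=[
    [0,[0,0.0025,0.06],[0,0,0]],
    [0,[0,0.0025,0.12],[0,0,0]],
    [0,[0,0.0025,0.17],[0,0,0]],
    [0,[0,0.0025,0.21],[0,0,0]],
    [0,[0,0.0025,0.24],[0,0,0]],
    [0,[0,0.0025,0.265],[0,0,0]],
    [0,[0,0.0025,0.281],[0,0,0]],
    [0,[0,0.0025,0.281],[0,0,0]],
    [0,[0,0.0025,0.281],[0,0,0]],
  ],
)

```text
clock: 3.35
ee_pos: [0.5633, 0.0306, 0.0811]
eef_rot: [179.9, -0.0, 90.0]
wrist_force: [0.1, -0.7, 0.3]
width: 0.0855
grip_force: 0.0
```

Emit:
jog_arm(
  moves=[
    [0.2,[0,0,0],[0,0,0]],
    [0.3,[0,0,0],[0,0,0]],
    [0.4,[0,0,0],[0,0,0]],
    [0.6,[0,0,0],[0,0,0]],
    [0.8,[0,0,0],[0,0,0]],
    [1,[0,0,0],[0,0,0]],
    [1,[0,0,0],[0,0,0]],
  ],
)

```text
clock: 4.22
ee_pos: [0.563, 0.0302, 0.0815]
eef_rot: [180.0, -0.0, 90.0]
wrist_force: [-2.3, 1.5, 7.1]
width: 0.0514
grip_force: 61.1
```

Emit:
jog_arm(
  moves=[
    [1,[0,0,-0.02],[0,0,0]],
    [1,[0,0,-0.05],[0,0,0]],
    [1,[0,0,-0.09],[0,0,0]],
    [1,[0,0,-0.1],[0,0,0]],
    [1,[0,0,-0.1],[0,0,0]],
  ],
)

```text
clock: 4.85
ee_pos: [0.5626, 0.0304, 0.1803]
eef_rot: [180.0, -0.0, 90.0]
wrist_force: [-0.6, 0.3, -2.3]
width: 0.051
grip_force: 64.1
```

Run:
```python
from h import *
f=grab_frame('side'); cv2.imwrite('pics/lift.png',cv2.resize(f['color'][120:280,180:340,::-1],None,fx=3,fy=3))
C=cloud(f); hsv=cv2.cvtColor(f['color'],cv2.COLOR_RGB2HSV)
m=(hsv[...,0]<20)&(hsv[...,1]>110)&(C[...,2]>.05)&(abs(C[...,0]-.56)<.06)&(abs(C[...,1]-.03)<.06); P=C[m]; print(len(P),P.min(0),P.max(0))
m=(C[...,2]>.06)&(abs(C[...,0]-.56)<.03)&(abs(C[...,1]-.04)<.04); print(np.percentile(C[m],[1,50,99],axis=0)); print(go([.617,-.2065,.182],90), sense()['wrist_force'])
```

```text
403 [0.53737035 0.01921261 0.10350145] [0.60911514 0.05844653 0.22922855]
[[0.530411   0.02758977 0.11053333]
 [0.55675699 0.06103025 0.38164071]
 [0.5891769  0.07901697 0.55810918]]
(array([-0.2369,  0.055 , -0.0026]), array([-0.0015, -0.0001,  0.0003])) [-0.5441328  -0.45234569 -1.42953252]
```

View pics/lift.png

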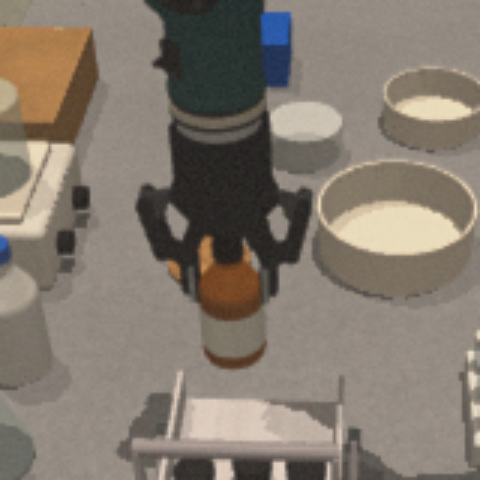

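The bottle (crop ~(235,310)) hangs upright between the pads. Now carry it to the mat.

Emit:
jog_arm(
  moves=[
    [1,[-0.03,0.007,0],[0,0,0]],
    [1,[-0.075,0.017,0],[0,0,0]],
    [1,[-0.125,0.029,0],[0,0,0]],
    [1,[-0.17,0.039,0],[0,0,0]],
    [1,[-0.205,0.047,0],[0,0,0]],
    [1,[-0.23,0.053,0],[0,0,0]],
    [1,[-0.238,0.055,0],[0,0,0]],
    [1,[-0.238,0.055,0.03],[0,0,0]],
    [1,[-0.238,0.055,0.055],[0,0,0]],
    [1,[-0.238,0.055,0.07],[0,0,0]],
    [1,[-0.238,0.055,0.08],[0,0,0]],
    [1,[-0.238,0.055,0.086],[0,0,0]],
    [1,[-0.238,0.055,0.089],[0,0,0]],
    [1,[-0.238,0.055,0.089],[0,0,0]],
  ],
)

```text
clock: 6.65
ee_pos: [0.6179, -0.2079, 0.0917]
eef_rot: [180.0, 0.0, 90.0]
wrist_force: [-0.4, 0.7, -1.4]
width: 0.0518
grip_force: 64.0
```

Emit:
jog_arm(
  moves=[
    [1,[0,0,0.001],[0,0,0]],
    [1,[0,0,0.002],[0,0,0]],
    [1,[0,0,0.003],[0,0,0]],
    [1,[0,0,0.003],[0,0,0]],
  ],
)

```text
clock: 7.15
ee_pos: [0.6177, -0.2078, 0.0882]
eef_rot: [-180.0, -0.0, 90.0]
wrist_force: [-0.1, 0.3, -2.8]
width: 0.0516
grip_force: 64.0
```

Emit:
jog_arm(
  moves=[
    [1,[0,0,0.001],[0,0,0]],
    [1,[0,0,0.0015],[0,0,0]],
    [1,[0,0,0.0015],[0,0,0]],
  ],
)

```text
clock: 7.52
ee_pos: [0.6178, -0.2079, 0.0876]
eef_rot: [180.0, -0.0, 90.0]
wrist_force: [-2.2, 0.3, 5.5]
width: 0.0513
grip_force: 64.7
```

Contact made, so release slowly and go straight up.

Emit:
jog_arm(
  moves=[
    [0.35,[0,0,0],[0,0,0]],
    [0.25,[0,0,0],[0,0,0]],
    [0.1,[0,0,0],[0,0,0]],
    [0,[0,0,0],[0,0,0]],
    [0,[0,0,0],[0,0,0]],
    [0,[0,0,0],[0,0,0]],
    [0,[0,0,-0.03],[0,0,0]],
    [0,[0,0,-0.08],[0,0,0]],
    [0,[0,0,-0.14],[0,0,0]],
    [0,[0,0,-0.17],[0,0,0]],
    [0,[0,0,-0.17],[0,0,0]],
  ],
)

```text
clock: 8.9
ee_pos: [0.6193, -0.2088, 0.2601]
eef_rot: [179.6, 0.1, 90.0]
wrist_force: [-0.4, -0.1, -0.0]
width: 0.0853
grip_force: 0.0
```

Run:
```python
from h import *
f=grab_frame('side'); C=cloud(f)
m=(C[...,2]>.1)&(C[...,2]<.135)&(abs(C[...,0]-.617)<.04)&(abs(C[...,1]+.207)<.04); P=C[m]; print('cap',len(P),P.min(0),P.max(0))
m=(C[...,2]>.02)&(C[...,2]<.08)&(abs(C[...,0]-.617)<.05)&(abs(C[...,1]+.207)<.05); P=C[m]; print('body',P.min(0),P.max(0))
m=(abs(C[...,0]-.419)<.1)&(abs(C[...,1]+.24)<.1)&(C[...,2]>.052)&(C[...,2]<.064); P=C[m]; c,r=cv2.minEnclosingCircle(P[:,:2].astype(np.float32)); print(c,r)
print(go([.368,-.382,.25],70),sense()['ee_pos'])
```

```text
cap 98 [ 0.60203529 -0.22129757  0.10077447] [ 0.6302717  -0.19243117  0.12835248]
body [ 0.58974752 -0.21231626  0.02004921] [ 0.64373476 -0.17758756  0.079944  ]
(0.4171256721019745, -0.24263033270835876) 0.08743730932474136
(array([-0.1741, -0.2501,  0.0073]), array([ 2.200e-03, -2.000e-04,  3.492e-01])) [ 0.61804778 -0.20788729  0.25783086]
```

Bottle stands upright on the mat at (0.617, −0.206), cap top at about 0.128. Now position behind the basin, with the open fingers as a two-point cradle.

Emit:
jog_arm(
  moves=[
    [0,[-0.04,-0.06,0],[0,0,0.15]],
    [0,[-0.08,-0.12,0],[0,0,0.3]],
    [0,[-0.12,-0.18,0],[0,0,0.349]],
    [0,[-0.155,-0.245,0],[0,0,0.349]],
    [0,[-0.155,-0.245,0],[0,0,0.349]],
    [0,[-0.155,-0.245,0],[0,0,0.349]],
    [0,[-0.155,-0.245,0.06],[0,0,0.349]],
    [0,[-0.155,-0.245,0.12],[0,0,0.349]],
    [0,[-0.155,-0.245,0.17],[0,0,0.349]],
    [0,[-0.155,-0.245,0.2],[0,0,0.349]],
    [0,[-0.155,-0.245,0.218],[0,0,0.349]],
    [0,[-0.155,-0.245,0.218],[0,0,0.349]],
  ],
)

```text
clock: 10.45
ee_pos: [0.3725, -0.3609, 0.0365]
eef_rot: [-179.8, -0.2, 70.1]
wrist_force: [-0.8, 0.6, 0.2]
width: 0.0853
grip_force: 0.0
```

Run:
```python
from h import *
f=grab_frame('side'); cv2.imwrite('pics/behind.png',cv2.resize(f['color'][100:280,230:430,::-1],None,fx=3,fy=3))
s=sense(); u=np.array([np.cos(np.radians(s['eef_rot'][2])),np.sin(np.radians(s['eef_rot'][2]))]); d=np.array([.418,-.2405])-s['ee_pos'][:2]
print(s['ee_pos'],s['eef_rot'],'along',d@u,'perp',d@[u[1],-u[0]])
```

```text
[ 0.3727866  -0.36162374  0.03759053] [-1.79863793e+02 -9.20931650e-02  7.00619401e+01] along 0.1292817547935762 perp 0.0011997029728548075
```

View pics/behind.png

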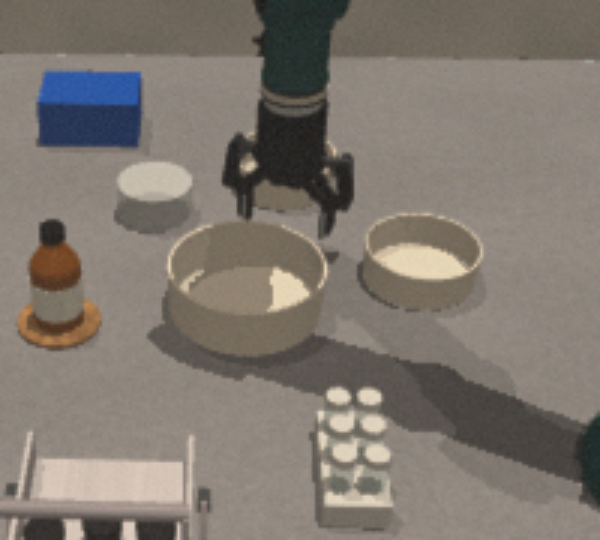

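The bottle is on the mat (55,300) and the gripper stands behind the big basin, clear of the small ones. Now push along tool +x.

Emit:
jog_arm(
  moves=[
    [0,[0.02,0.001,0],[0,0,0]],
    [0,[0.035,0.001,0],[0,0,0]],
    [0,[0.042,0.001,0],[0,0,0]],
    [0,[0.048,0.001,0],[0,0,0]],
    [0,[0.056,0.001,0],[0,0,0]],
    [0,[0.066,0.001,0],[0,0,0]],
    [0,[0.078,0.001,0],[0,0,0]],
    [0,[0.09,0.001,0],[0,0,0]],
    [0,[0.102,0.001,0],[0,0,0]],
    [0,[0.114,0.001,0],[0,0,0]],
    [0,[0.126,0.001,0],[0,0,0]],
    [0,[0.138,0.001,0],[0,0,0]],
    [0,[0.15,0.001,0],[0,0,0]],
    [0,[0.162,0.001,0],[0,0,0]],
    [0,[0.172,0.001,0],[0,0,0]],
    [0,[0.18,0.001,0],[0,0,0]],
    [0,[0.18,0.001,0],[0,0,0]],
  ],
)

```text
clock: 12.62
ee_pos: [0.4354, -0.1922, 0.0387]
eef_rot: [-179.9, -0.1, 70.1]
wrist_force: [0.8, -1.4, 2.0]
width: 0.0855
grip_force: 0.9
```

```bash
cat > b.py <<'E'
from h import *
f=grab_frame('side'); C=cloud(f); s=sense()
hsv=cv2.cvtColor(f['color'],cv2.COLOR_RGB2HSV)
m=(hsv[...,2]>90)&(hsv[...,1]>15)&(abs(C[...,2]-.056)<.006)
u=np.array([np.cos(np.radians(s['eef_rot'][2])),np.sin(np.radians(s['eef_rot'][2]))]); g=s['ee_pos'][:2]+.085*u
m&=(np.hypot(C[...,0]-g[0],C[...,1]-g[1])<.105)&(((C[...,:2]-s['ee_pos'][:2])@u)>.03)
P=C[m][:,:2]
from scipy.optimize import least_squares
r=least_squares(lambda p:np.hypot(*(P-p).T)-.083,g,loss='soft_l1',f_scale=.003); c=r.x
e=np.array([.5325,.072])-c; d=c-s['ee_pos'][:2]
print('basin',c,'n',len(P),'res',np.median(abs(r.fun)),'rel tool x,y',d@u,d@[u[1],-u[0]],'to catch tool x,y',e@u,e@[u[1],-u[0]],s['ee_pos'],s['eef_rot'],s['wrist_force'])
E
python3 b.py
```

```text
basin [ 0.46271571 -0.11449443] n 263 res 0.0010879335852349153 rel tool x,y 0.08241216311051974 -0.0007161936448080337 to catch tool x,y 0.19911152327046433 0.0021500536080445998 [ 0.43534225 -0.19223098  0.03864044] [-1.79914599e+02 -1.19313024e-01  7.01033383e+01] [ 0.36125791 -0.88747763 -0.07986416]
```

Emit:
jog_arm(
  moves=[
    [0,[0.008,0,0],[0,0,0]],
    [0,[0.018,0,0],[0,0,0]],
    [0,[0.03,0.0005,0],[0,0,0]],
    [0,[0.042,0.001,0],[0,0,0]],
    [0,[0.054,0.001,0],[0,0,0]],
    [0,[0.066,0.001,0],[0,0,0]],
    [0,[0.078,0.0015,0],[0,0,0]],
    [0,[0.09,0.0015,0],[0,0,0]],
    [0,[0.102,0.002,0],[0,0,0]],
    [0,[0.114,0.002,0],[0,0,0]],
    [0,[0.126,0.002,0],[0,0,0]],
    [0,[0.138,0.002,0],[0,0,0]],
    [0,[0.15,0.002,0],[0,0,0]],
    [0,[0.162,0.002,0],[0,0,0]],
    [0,[0.174,0.002,0],[0,0,0]],
    [0,[0.184,0.002,0],[0,0,0]],
    [0,[0.19,0.002,0],[0,0,0]],
    [0,[0.194,0.002,0],[0,0,0]],
    [0,[0.194,0.002,0],[0,0,0]],
  ],
)

```text
clock: 15.05
ee_pos: [0.5036, -0.0117, 0.0388]
eef_rot: [-180.0, -0.0, 70.0]
wrist_force: [-0.8, 0.0, -1.1]
width: 0.0854
grip_force: 0.3
```

```bash
sed -i "s/grab_frame('side')/grab_frame(__import__('sys').argv[1])/" b.py; python3 b.py side; python3 b.py top
```

```text
basin [0.53148056 0.06778692] n 102 res 0.0010049966694144555 rel tool x,y 0.08430593732788993 -0.0009237670281725986 to catch tool x,y 0.004307891930212045 -0.0004809689017797893 [ 0.50355168 -0.01176383  0.03882344] [-1.79973845e+02 -5.29241946e-02  7.00269352e+01] [-0.45524934  1.41396334 -0.04609808]
basin [0.53186761 0.06659288] n 35 res 0.0010892196931668735 rel tool x,y 0.08340709051271625 -0.00020529777566761706 to catch tool x,y 0.0052977248168455966 -0.0012533816683843178 [ 0.50355898 -0.01186352  0.03884333] [-1.79977368e+02 -5.42849951e-02  7.00185180e+01] [-0.39539679  0.17342281 -0.06872531]
```

Emit:
jog_arm(
  moves=[
    [0,[0.002,0,0],[0,0,0]],
    [0,[0.004,0,0],[0,0,0]],
    [0,[0.005,0,0],[0,0,0]],
    [0,[0.005,0,0],[0,0,0]],
    [0,[-0.01,0,0],[0,0,0]],
    [0,[-0.04,0,0],[0,0,0]],
    [0,[-0.06,0,0],[0,0,0]],
    [0,[-0.06,0,-0.05],[0,0,0]],
    [0,[-0.06,0,-0.11],[0,0,0]],
    [0,[-0.06,0,-0.17],[0,0,0]],
    [0,[-0.06,0,-0.23],[0,0,0]],
    [0,[-0.06,0,-0.29],[0,0,0]],
    [0,[-0.06,0,-0.34],[0,0,0]],
    [0,[-0.06,0,-0.34],[0,0,0]],
  ],
)

```text
clock: 16.9
ee_pos: [0.485, -0.0697, 0.3824]
eef_rot: [179.6, -0.3, 70.0]
wrist_force: [-0.0, 0.7, 0.0]
width: 0.0856
grip_force: 0.0
```

Run:
```python
from h import *
from scipy.optimize import least_squares
for n in('side','top'):
    f=grab_frame(n); save(f,'placed_'+n); C=cloud(f)
    m=(abs(C[...,2]-.056)<.006)&(np.hypot(C[...,0]-.5325,C[...,1]-.072)<.1)&(C[...,1]<.1); P=C[m][:,:2]
    r=least_squares(lambda p:np.hypot(*(P-p).T)-.083,[.5325,.072],loss='soft_l1',f_scale=.003); print(n,r.x,len(P),np.median(abs(r.fun)))
print(go([.5325,.267,.36],180),sense()['ee_pos'])
```

```text
side [0.53267735 0.07038296] 234 0.0012017167443311993
top [0.53231044 0.07079408] 80 0.0011439565588691608
(array([ 0.3325, -0.0675,  0.0193]), array([ 1.4000e-03, -1.5000e-03, -1.9192e+00])) [ 0.48245972 -0.06857287  0.37867085]
```

View pics/placed_side.png

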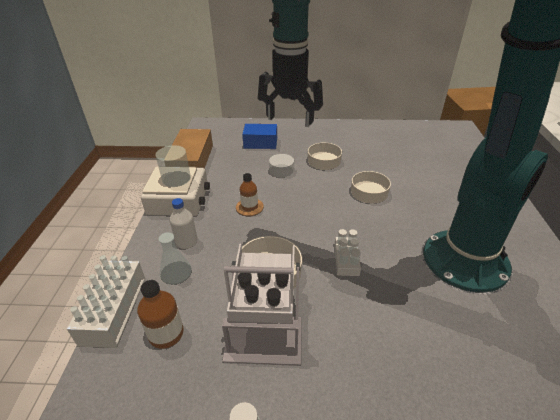

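The basin centre is within 2 mm of the catch place, and everything else stands where it was. Now to above the bar, with a half-open fork.

Emit:
jog_arm(
  moves=[
    [0,[0.03,-0.006,0],[0,0,-0.18]],
    [0,[0.06,-0.012,0],[0,0,-0.36]],
    [0,[0.1,-0.02,0],[0,0,-0.54]],
    [0.2,[0.14,-0.028,0],[0,0,-0.72]],
    [0.4,[0.18,-0.036,0],[0,0,-0.9]],
    [0.6,[0.22,-0.044,0],[0,0,-1.08]],
    [0.6,[0.26,-0.052,0],[0,0,-1.26]],
    [0.6,[0.29,-0.058,0],[0,0,-1.44]],
    [0.6,[0.31,-0.063,0],[0,0,-1.62]],
    [0.6,[0.325,-0.066,0.01],[0,0,-1.8]],
    [0.6,[0.3325,-0.0675,0.018],[0.001,-0.001,-1.919]],
    [0.6,[0.3325,-0.0675,0.018],[0.001,-0.001,-1.919]],
    [0.6,[0.3325,-0.0675,0.018],[0.001,-0.001,-1.919]],
    [0.6,[0.3325,-0.0675,0.018],[0.001,-0.001,-1.919]],
  ],
)

```text
clock: 18.75
ee_pos: [0.5333, 0.266, 0.3608]
eef_rot: [-179.9, -0.0, 179.8]
wrist_force: [-0.4, -0.1, -0.4]
width: 0.0341
grip_force: 0.0
```

Run:
```python
from h import *
s=sense(); print(go([.5325,.260,.243],180),s['ee_pos'],s['eef_rot'],s['width'],s['q'])
f=grab_frame('side'); C=cloud(f); 
m=(abs(C[...,0]-.5325)<.05)&(abs(C[...,1]-.267)<.03)&(C[...,2]>.28)&(C[...,2]<.39)
P=C[m]; print('finger',len(P),P.min(0),P.max(0)); cv2.imwrite('pics/fork.png',cv2.resize(f['color'][130:330,170:370,::-1],None,fx=3,fy=3))
```

```text
(array([ 0.0007, -0.0058,  0.1178]), array([-0.0014, -0.0004, -0.0028])) [0.53326153 0.26600157 0.3607726 ] [-1.79918550e+02 -2.06869536e-02  1.79841044e+02] 0.03414947097201209 [-50.38662777  19.76775694  26.05759069 103.6776489   -9.91969434
  58.8673467   69.33915749]
finger 199 [0.5196183  0.24129234 0.33675932] [0.5440741  0.29698768 0.38946653]
```

View pics/fork.png

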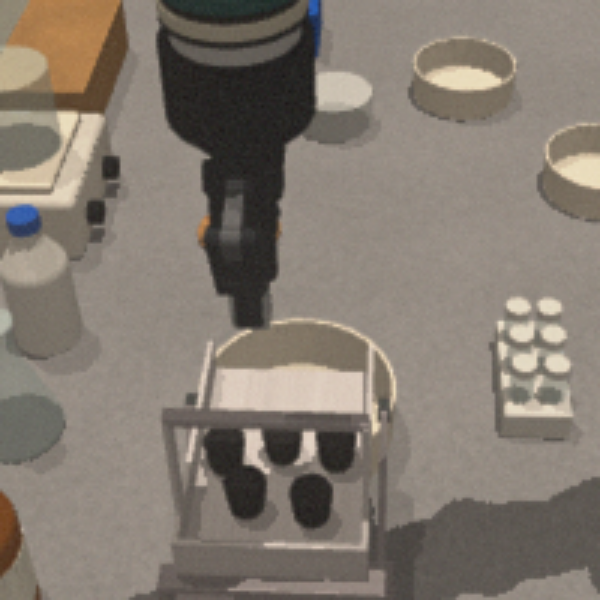

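The fork's two fingers hang above the bar's middle (bar at y≈415 in the crop), well clear of the stoppers. Lower astride the bar.

Emit:
jog_arm(
  moves=[
    [0.6,[0,0,0.04],[0,0,0]],
    [0.6,[0,0,0.075],[0,0,0]],
    [0.6,[0,0,0.1],[0,0,0]],
    [0.6,[0,0,0.115],[0,0,0]],
    [0.6,[0,0,0.118],[0,0,0]],
    [0.6,[0,0,0.118],[0,0,0]],
  ],
)

```text
clock: 19.55
ee_pos: [0.5338, 0.2668, 0.2436]
eef_rot: [-180.0, 0.1, 179.9]
wrist_force: [-0.1, -0.5, 0.5]
width: 0.034
grip_force: 0.0
```

Run:
```python
from h import *
s=sense(); p=s['ee_pos']; print(p,s['wrist_force'])
for th in np.arange(0,1.16,.05):
    a=np.pi/4+th; print(round(th,2), np.round([.147+.17*np.cos(a)-.011-p[1], -(.115+.17*np.sin(a)+.006-p[2])],4))
```

```text
[0.53376379 0.26675744 0.24356133] [-0.11661374 -0.50949755  0.53866294]
0.0 [-0.0105  0.0024]
0.05 [-0.0167 -0.0035]
0.1 [-0.0232 -0.009 ]
0.15 [-0.0299 -0.0143]
0.2 [-0.0368 -0.0191]
0.25 [-0.044  -0.0236]
0.3 [-0.0514 -0.0278]
0.35 [-0.0591 -0.0316]
0.4 [-0.0668 -0.035 ]
0.45 [-0.0748 -0.038 ]
0.5 [-0.0829 -0.0406]
0.55 [-0.0911 -0.0428]
0.6 [-0.0994 -0.0445]
0.65 [-0.1078 -0.0459]
0.7 [-0.1163 -0.0468]
0.75 [-0.1247 -0.0473]
0.8 [-0.1332 -0.0474]
0.85 [-0.1417 -0.0471]
0.9 [-0.1502 -0.0463]
0.95 [-0.1586 -0.0451]
1.0 [-0.167  -0.0435]
1.05 [-0.1752 -0.0415]
1.1 [-0.1834 -0.0391]
1.15 [-0.1914 -0.0363]
```

Emit:
jog_arm(
  moves=[
    [0.6,[0,-0.0105,0],[0,0,0]],
    [0.6,[0,-0.0167,-0.004],[0,0,0]],
    [0.6,[0,-0.023,-0.009],[0,0,0]],
    [0.6,[0,-0.03,-0.014],[0,0,0]],
    [0.6,[0,-0.037,-0.019],[0,0,0]],
    [0.6,[0,-0.044,-0.024],[0,0,0]],
    [0.6,[0,-0.051,-0.028],[0,0,0]],
    [0.6,[0,-0.059,-0.032],[0,0,0]],
    [0.6,[0,-0.067,-0.035],[0,0,0]],
    [0.6,[0,-0.075,-0.038],[0,0,0]],
    [0.6,[0,-0.083,-0.041],[0,0,0]],
    [0.6,[0,-0.091,-0.043],[0,0,0]],
    [0.6,[0,-0.099,-0.045],[0,0,0]],
    [0.6,[0,-0.108,-0.046],[0,0,0]],
    [0.6,[0,-0.116,-0.047],[0,0,0]],
    [0.6,[0,-0.125,-0.047],[0,0,0]],
    [0.6,[0,-0.133,-0.047],[0,0,0]],
  ],
)

```text
clock: 21.68
ee_pos: [0.5326, 0.1325, 0.2896]
eef_rot: [-179.9, -0.1, 179.9]
wrist_force: [-0.4, 3.1, 1.5]
width: 0.0341
grip_force: 1.2
```

Emit:
jog_arm(
  moves=[
    [0.6,[0,-0.008,0],[0,0,0]],
    [0.6,[0,-0.017,0.001],[0,0,0]],
    [0.6,[0,-0.025,0.002],[0,0,0]],
    [0.6,[0,-0.034,0.004],[0,0,0]],
    [0.6,[0,-0.042,0.006],[0,0,0]],
    [0.6,[0,-0.048,0.008],[0,0,0]],
    [0.6,[0,-0.052,0.009],[0,0,0]],
    [0.6,[0,-0.055,0.01],[0,0,0]],
    [0.6,[0,-0.058,0.011],[0,0,0]],
    [0.6,[0,-0.058,0.011],[0,0,0]],
  ],
)

```text
clock: 22.92
ee_pos: [0.533, 0.0754, 0.2789]
eef_rot: [-179.9, -0.0, 179.9]
wrist_force: [-0.3, 1.1, 0.6]
width: 0.034
grip_force: 0.6
```

Run:
```python
from h import *
a=grab_frame('side'); b=grab_frame('top')
i=np.hstack([cv2.resize(a['color'][200:380,190:330],(420,540)),cv2.resize(b['color'][160:260,170:290],(380,540))*1])[:,:800]
cv2.imwrite('pics/tipped.png',i[:,:,::-1]); C=cloud(a)
m=(abs(C[...,0]-.5325)<.055)&(abs(C[...,1]-.1)<.06)&(C[...,2]>.262)&(C[...,2]<.285)&(abs(C[...,0]-.5325)>.02); print(np.percentile(C[m],[5,50,95],axis=0)); print(sense()['wrist_force'])
```

```text
[[0.48021417 0.08395199 0.27279048]
 [0.51036321 0.08964584 0.27828354]
 [0.58401521 0.09206666 0.28126029]]
[-1.31921079  1.23808954  1.36803766]
```

View pics/tipped.png

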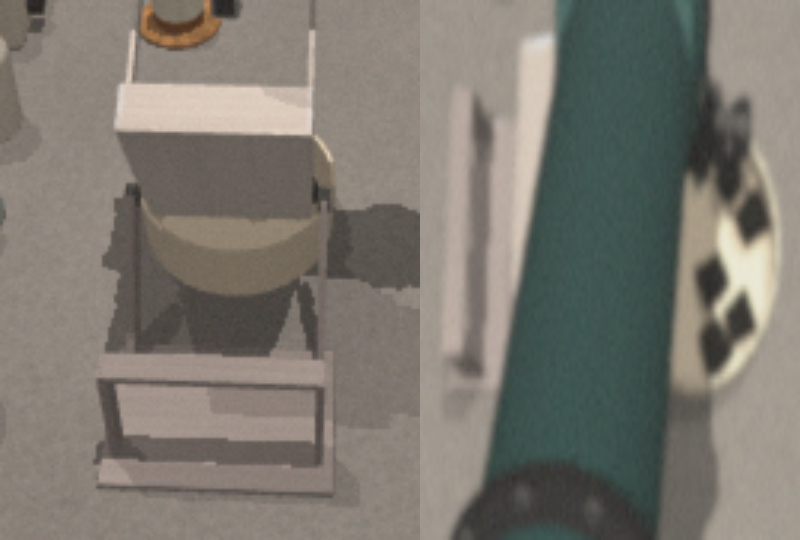

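At least four stoppers are visible in the basin at right (~(750,215),(712,280),(738,320),(715,350)), with probably a fifth at (730,180). Creep on to the stop.

Emit:
jog_arm(
  moves=[
    [0.6,[0,-0.0015,0],[0,0,0]],
    [0.6,[0,-0.003,0.001],[0,0,0]],
    [0.6,[0,-0.004,0.001],[0,0,0]],
    [0.6,[0,-0.004,0.001],[0,0,0]],
  ],
)

```text
clock: 23.52
ee_pos: [0.5331, 0.0739, 0.2783]
eef_rot: [179.9, -0.0, -180.0]
wrist_force: [-0.7, 4.7, 1.3]
width: 0.034
grip_force: 2.9
```

Emit:
jog_arm(
  moves=[
    [0.6,[0,-0.002,0],[0,0,0]],
    [0.6,[0,-0.003,0],[0,0,0]],
    [0.6,[0,-0.003,0],[0,0,0]],
  ],
)

```text
clock: 23.9
ee_pos: [0.5331, 0.0737, 0.2783]
eef_rot: [179.7, -0.0, -179.9]
wrist_force: [1.0, 10.1, 1.5]
width: 0.0342
grip_force: 5.3
```

At the stop (force rising, no more motion). Now let it down along the reverse arc.

Emit:
jog_arm(
  moves=[
    [0.6,[0,0.007,0],[0,0,0]],
    [0.6,[0,0.014,-0.003],[0,0,0]],
    [0.6,[0,0.022,-0.005],[0,0,0]],
    [0.6,[0,0.03,-0.007],[0,0,0]],
    [0.6,[0,0.039,-0.009],[0,0,0]],
    [0.6,[0,0.047,-0.01],[0,0,0]],
    [0.6,[0,0.056,-0.011],[0,0,0]],
    [0.6,[0,0.064,-0.011],[0,0,0]],
    [0.6,[0,0.073,-0.011],[0,0,0]],
    [0.6,[0,0.081,-0.01],[0,0,0]],
    [0.6,[0,0.09,-0.009],[0,0,0]],
    [0.6,[0,0.098,-0.007],[0,0,0]],
    [0.6,[0,0.106,-0.005],[0,0,0]],
    [0.6,[0,0.114,-0.002],[0,0,0]],
    [0.6,[0,0.122,0.001],[0,0,0]],
    [0.6,[0,0.13,0.004],[0,0,0]],
    [0.6,[0,0.138,0.008],[0,0,0]],
    [0.6,[0,0.145,0.012],[0,0,0]],
    [0.6,[0,0.152,0.017],[0,0,0]],
  ],
)

```text
clock: 26.28
ee_pos: [0.5334, 0.2218, 0.2609]
eef_rot: [-180.0, 0.0, 180.0]
wrist_force: [-0.3, 3.9, 2.0]
width: 0.0343
grip_force: 1.7
```

Emit:
jog_arm(
  moves=[
    [0.6,[0,0.006,0.004],[0,0,0]],
    [0.6,[0,0.013,0.008],[0,0,0]],
    [0.6,[0,0.019,0.012],[0,0,0]],
    [0.6,[0,0.026,0.015],[0,0,0]],
    [0.6,[0,0.033,0.017],[0,0,0]],
    [0.6,[0,0.039,0.018],[0,0,0]],
    [0.6,[0,0.044,0.018],[0,0,0]],
    [0.6,[0,0.044,0.018],[0,0,0]],
    [0.6,[0,0.044,0.018],[0,0,0]],
    [0.6,[0,0.044,0.018],[0,0,0]],
  ],
)

```text
clock: 27.52
ee_pos: [0.5332, 0.2642, 0.2429]
eef_rot: [-179.9, -0.0, 179.9]
wrist_force: [-0.0, 0.3, -0.0]
width: 0.0339
grip_force: 0.0
```

```bash
cat > bar.py <<'E'
from h import *
f=grab_frame('side'); C=cloud(f)
m=(abs(abs(C[...,0]-.5325)-.04)<.018)&(abs(C[...,1]-.26)<.04)&(C[...,2]>.225)&(C[...,2]<.27); print(np.percentile(C[m],[5,50,95],axis=0),sense()['wrist_force'])
E
python3 bar.py
```

```text
[[0.47972106 0.26140745 0.23370577]
 [0.55634211 0.26831402 0.23988185]
 [0.58740634 0.2711674  0.24231173]] [-0.05921025  0.23313571  1.05940721]
```

The tray is level (bar back at 0.268/0.240) with no force on it. Lift clear and inspect.

Emit:
jog_arm(
  moves=[
    [0.6,[0,0.001,-0.03],[0,0,0]],
    [0.6,[0,0.001,-0.08],[0,0,0]],
    [0.6,[0,0.001,-0.13],[0,0,0]],
    [0.6,[0,0.001,-0.15],[0,0,0]],
    [0.6,[0.05,0.06,-0.15],[0,0,0]],
    [0.6,[0.1,0.12,-0.15],[0,0,0]],
    [0.6,[0.15,0.18,-0.15],[0,0,0]],
    [0.6,[0.2,0.24,-0.15],[0,0,0]],
    [0.6,[0.22,0.29,-0.15],[0,0,0]],
    [0.6,[0.22,0.29,-0.15],[0,0,0]],
    [0.6,[0.22,0.29,-0.15],[0,0,0]],
  ],
)

```text
clock: 28.95
ee_pos: [0.3083, 0.5597, 0.3916]
eef_rot: [-180.0, -0.1, -179.5]
wrist_force: [1.0, 0.2, 0.5]
width: 0.0345
grip_force: 0.0
```

```bash
python3 bar.py
python3 - <<'E'
from h import *
b=grab_frame('top'); cv2.imwrite('pics/end.png',cv2.resize(b['color'][100:300,100:400,::-1],(800,533)))
C=cloud(b); m=(b['color'].max(2)<75)&(np.hypot(C[...,0]-.5325,C[...,1]-.07)<.085); print('dark px in basin',m.sum(),C[m][:,2].max() if m.any() else 0)
a=np.load('top0.npz')['color'].astype(int); d=abs(a-b['color']).max(2)>60
print(cv2.connectedComponentsWithStats(d.astype(np.uint8))[2][1:][lambda s:s[:,4]>25] if 0 else [list(map(int,s)) for s in cv2.connectedComponentsWithStats(d.astype(np.uint8))[2][1:] if s[4]>25])
E
```

```text
[[0.47973775 0.26154256 0.23419512]
 [0.55494214 0.26857576 0.23981203]
 [0.58644561 0.27122724 0.24249168]] [ 1.11331654 -1.27446629 -0.30762695]
dark px in basin 174 0.04298662016901589
[[341, 173, 10, 10, 74], [206, 181, 11, 11, 92], [334, 181, 9, 9, 32], [193, 187, 11, 11, 95], [242, 187, 38, 44, 839], [209, 194, 11, 11, 91], [191, 202, 10, 11, 92], [207, 207, 11, 11, 93], [259, 209, 7, 7, 35], [260, 215, 15, 14, 93], [329, 223, 46, 46, 1647], [12, 258, 35, 18, 452], [4, 321, 17, 14, 179], [0, 336, 53, 75, 2224], [55, 388, 185, 32, 2727]]
```

View pics/end.png

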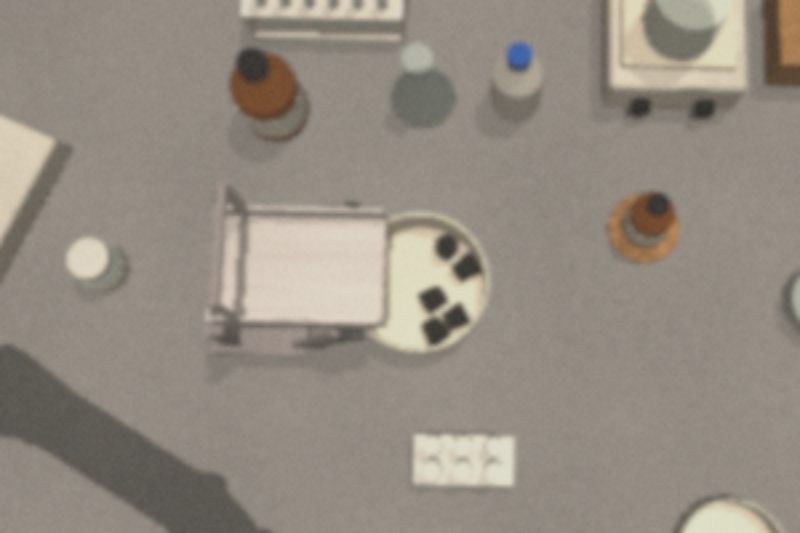

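The tray is empty and level, and all five stoppers are in the basin ((446,246),(467,266),(432,298),(457,316),(436,330)). The bottle stands on the mat at (650,225), and the other things have not moved.

```bash
python3 -c "
from plant import close_job; print(close_job())"
```

```text
the job is handed in; nothing more can be done
None
```

The job is done and handed in at about 29 s: the bottle stands on the cork mat, the basin was slid to within about 2 mm of its catching place, all five stoppers are in it, the tray is back down level, and the last picture shows nothing else moved.

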